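Pack the red-capped vials from the barred rack

TASK

Take the retaining bar out of the vial rack's two open brackets and lay it level in both brackets of the grey bar rest, before you take any vial out of the rack. Then gather all three red-capped vials (two in the rack, one standing on the bench) into the yellow caddy, one standing upright in each compartment. Leave the two blue-capped vials and the wire spool where they are.

Things in the scene. Friction and masses are not known exactly. Their poses are not given: they have to be found in the camera images.
- vial_rack: fixed wood rack, 60 x 200 mm; origin: centre of underside, z up. Round sockets 25 mm wide at own x = 0, y = -46, 0, +46 mm, one vial in each; socket floors 6 mm, block top 26 mm above the bench. Dark steel posts at y = +-87 mm, 10 mm thick: open brackets, slot 14 mm wide centred at own x = +10 mm, floor 62, top 77 mm up, hold the bar over the edge of the vials (tops at 60 mm)
- retaining_bar: loose aluminium bar, 204 (own y) x 10 (x) x 10 mm (high), about 0.15 kg, with a black grip block in the middle, 12 (x) x 44 (y) mm, 10 to 30 mm above the bar's underside. Origin: centre of the bar's underside, z up. Starts in the rack's brackets, underside at 62 mm, along the rack's y; lifts straight up
- bar_rest: fixed grey plastic rest, base 56 x 140 mm, empty at the start; origin: centre of underside, z up. Two brackets 12 mm thick at own y = +-60 mm, each an open slot 32 mm wide (x), floor 22 mm, top 36 mm above the bench; the bar lies in both, along the rest's y, roughly centred (within 40 mm lengthwise)
- caddy: fixed yellow plastic caddy, 48 (own x) x 136 mm (own y), walls 4 mm thick, 26 mm high, floor 4 mm thick; origin: centre of underside, z up. Three compartments 40 mm square inside, in a row at own x = 0, y = -44, 0, +44 mm; empty at the start
- vial_red_1: white vial with a red cap, 22 mm in diameter, 54 mm tall, about 35 g, standing upright; rigid and closed (the cap does not come off). Origin at the centre of its underside, z up its axis. Starts in one of the three rack sockets
- vial_red_2: white vial with a red cap, 22 mm in diameter, 54 mm tall, about 35 g, standing upright; rigid and closed (the cap does not come off). Origin at the centre of its underside, z up its axis. Starts in one of the three rack sockets
- vial_red_3: white vial with a red cap, 22 mm in diameter, 54 mm tall, about 35 g, standing upright; rigid and closed (the cap does not come off). Origin at the centre of its underside, z up its axis. Starts on the bench, in front of the rack or to one side
- vial_blue_1: white vial with a blue cap, a look-alike that stays, 22 mm in diameter, 54 mm tall, about 35 g, standing upright; rigid and closed (the cap does not come off). Origin at the centre of its underside, z up its axis. Starts in one of the three rack sockets
- vial_blue_2: white vial with a blue cap, a look-alike that stays, 22 mm in diameter, 54 mm tall, about 35 g, standing upright; rigid and closed (the cap does not come off). Origin at the centre of its underside, z up its axis. Starts on the bench
- wire_spool: loose spool of brass wire with pale flanges, 58 mm in diameter, 40 mm high, on its flat end on the bench; a bystander that stays. Origin at the centre of its underside

How it is judged (in metres and radians):
On the way:
1. the retaining bar lies in both brackets of the bar rest while the rack's two red-capped vials are still in the rack (x of retaining_bar in the frame of bar_rest between -0.012 and 0.012 m and y of retaining_bar in the frame of bar_rest between -0.04 and 0.04 m and z of retaining_bar in the frame of bar_rest between 0.018 and 0.026 m and angle between retaining_bar's own z axis and vertical below 0.12 rad and horizontal distance between each of vial_red_1, vial_red_2 and vial_rack below 0.07 m and z of each of vial_red_1, vial_red_2 in the frame of vial_rack below 0.03 m), for 0.2 s.
At the end, for the whole second after the job is handed in: The bar lies level in both slots of the bar rest (within 12 mm across, 40 mm along); each red-capped vial stands on the floor of its own caddy compartment, upright within 8 degrees; blue-capped vials and spool within 20 mm of their start; all at rest (x of vial_red_1 in the frame of caddy between -0.013 and 0.013 m and z of vial_red_1 in the frame of caddy between -0.002 and 0.009 m and angle between each of vial_red_1, vial_red_2, vial_red_3, vial_blue_1, vial_blue_2, wire_spool's own z axis and vertical below 0.15 rad and linear speed of each of vial_red_1, vial_red_2, vial_red_3, retaining_bar below 0.02 m/s and x of vial_red_2 in the frame of caddy between -0.013 and 0.013 m and z of vial_red_2 in the frame of caddy between -0.002 and 0.009 m and x of vial_red_3 in the frame of caddy between -0.013 and 0.013 m and z of vial_red_3 in the frame of caddy between -0.002 and 0.009 m and (y of vial_red_1 in the frame of caddy between -0.057 and -0.031 m or y of vial_red_2 in the frame of caddy between -0.057 and -0.031 m or y of vial_red_3 in the frame of caddy between -0.057 and -0.031 m) and (y of vial_red_1 in the frame of caddy between -0.013 and 0.013 m or y of vial_red_2 in the frame of caddy between -0.013 and 0.013 m or y of vial_red_3 in the frame of caddy between -0.013 and 0.013 m) and (y of vial_red_1 in the frame of caddy between 0.031 and 0.057 m or y of vial_red_2 in the frame of caddy between 0.031 and 0.057 m or y of vial_red_3 in the frame of caddy between 0.031 and 0.057 m) and x of retaining_bar in the frame of bar_rest between -0.012 and 0.012 m and y of retaining_bar in the frame of bar_rest between -0.04 and 0.04 m and z of retaining_bar in the frame of bar_rest between 0.018 and 0.026 m and angle between retaining_bar's own z axis and vertical below 0.12 rad and distance of each of vial_blue_1, vial_blue_2, wire_spool from where it was at the start of the episode below 0.02 m); the robot touches nothing.
It fails at once if a blue-capped vial or the wire spool is moved by more than 20 mm or tipped over (distance of any of vial_blue_1, vial_blue_2, wire_spool from where it was at the start of the episode above 0.02 m or angle between any of vial_blue_1, vial_blue_2, wire_spool's own z axis and vertical above 0.6 rad).
It also fails if it takes over 99 s, if anything falls off the work surface, if the arm or the gripper's body presses on something with over 40 N, if the wrist force passes 120 N, or if a joint passes its speed limit or range.

ROBOT

A 6-joint arm with a two-finger parallel gripper is mounted at the origin on a cart in front of the work surface, level with it; the furniture and walls round the work are solid. World frame = base frame: x ahead of the robot, y to its left, z up, the work surface at z = 0. Lengths are in m, angles in degrees, forces in N, time in s.
With the tool pointing down it reaches from about 0.375 to 0.9 m from the base axis. Payload 3.1 kg.
Tool frame: the origin (TCP) lies on the centre line of the jaws, within the pads' length; the fingertips stand 25 mm ahead of it and the grasp point (between the pads) lies 6 mm ahead of it; z points along the fingers, y is the line along which they close (so a half turn about z gives the same grasp; the last joint's range is limited). The gripper opens to 87 mm and grips with 3 to 60 N. Pads are 19 mm wide; open, the fingers measure 117 mm over their backs; the gripper's body (75 mm by 190 mm) begins 51 mm behind the grasp point.
Start: joints at [57.038, 30.224, 82.088, -0, 67.689, -10.227], TCP at [0.242, 0.576, 0.248] pointing down, gripper open.
Joint ranges: [-176.69, 176.69], [-43.24, 126.21], [12.49, 139.97], [-82, 262], [0, 151.66], [-163.58, 163.58]. Speed limits (degrees/s): [159.86, 159.86, 180, 180, 180, 180].

INTERFACE

Orientations are given as a 3x3 rotation matrix whose columns are the frame's x, y, z axes.
In Python, from rig import read_state, capture, camera_params, hand_in gives the robot as it stands.
- The arm moves only by the tool apply_moves, never from a script. Its argument "rows" is a list of rows, each an object of numbers: "x", "y", "z": the shift along the tool's x, y, z in mm; "rx", "ry", "rz": the turn, a rotation vector about the tool's x, y, z in units of 6 degrees (1.0 is 6 degrees); "claw": the closure in counts, from 0 (fully open) to 255 (shut). A call has 1 to 10 rows; each row is the pose to reach, as a shift and turn from the pose commanded when the call began, along the tool's axes at that moment; what a row does not reach only later rows make up. A row lasts 1/8 s, in which the tool goes at most 62.5 mm and 10.7 degrees, less where a joint would pass 70% of its speed; a pose out of reach is approached as far as the arm can. A call with a gripper value outside its range is refused whole. The fingers move at their own pace and stop on an object; the grip force is fixed at half the most. Time passes only in rows, so rows that repeat a pose let the fingers close. It gives the time, the measured TCP pose, the force, the opening and the grip force at its end, in the units of the state.
- read_state(): the state, without advancing time (a new reading comes with each control period).
- capture(name): name is "scene" or "side" or "wrist"; returns (picture, depth): 480x640x3 uint8, red, green, blue; 480x640 float32, m along the optical axis (not along the pixel's ray), 0 where there is no reading.
- camera_params(name): a dict with "fx", "fy", "cx", "cy" (pixels), "xyz" and "orientation" of the camera in the world. Camera axes: x right, y up, looking along -z (the intrinsics and any distortion apply to the point x, -y, -z); pixel columns grow to the right and rows downward; lengths in m; the calibration is good to about 2 mm. A picture is of the moment at which its call begins: read the wrist's pose just before it. camera_params takes no time and is no camera call; for the wrist camera it gives the pose at the moment of the call.
- hand_in(): hands the job in; it is judged then, once.
The state is a dict: "time_s": time; "joint_positions": joint angles; "qvel": joint speeds; "tau": joint torques, N m; "position": TCP position; "tcp_rot": TCP orientation; "force": force on the tool from outside, world axes, zero at the start; "moment": the same for the moment, N m; "opening": opening from 0.0 (shut) to 1.0 (fully open); "grasp_force": force on a finger pad.
Only numpy, scipy, OpenCV 4.12 (cv2) and the standard library are available. Lean on these libraries where they do the work, as an engineer would, in place of code of your own. Each camera call takes 0.05 s, during which the arm holds its last target. There are 200 camera calls.

## Working session

There is one attempt and no reset: what is moved stays moved. The work goes in short steps, Python scripts to look and compute and a tool call to move; the robot and the scene stay as the last step left them, time stands still between calls to the robot, and variables do not carry over. Pictures are saved under pics/ and viewed, at most 14 in all, crops included, and the job is handed in when it is done.

Besides the shell and the picture viewer there is one more tool, called after ">>>" as name(argument=value, ...), one argument or row to a line, values as JSON. apply_moves: Moves the arm, as the interface text tells. Its arguments: {"type":"object","properties":{"rows":{"type":"array"}},"required":["rows"]}

```bash
mkdir -p pics
cat > h.py <<'E'
import numpy as np, cv2
from rig import read_state, capture, camera_params, hand_in
def P(p): return {k:np.array(v,float) if k in('xyz','orientation') else v for k,v in p.items()}
def cloud(d,p):
    p=P(p); v,u=np.mgrid[:480,:640]
    c=np.stack([(u-p['cx'])/p['fx']*d,-(v-p['cy'])/p['fy']*d,-d],-1)
    return c@p['orientation'].reshape(3,3).T+p['xyz']
def ray(u,v,z,p):
    p=P(p); r=p['orientation'].reshape(3,3)@np.array([(u-p['cx'])/p['fx'],-(v-p['cy'])/p['fy'],-1])
    return p['xyz']+r*(z-p['xyz'][2])/r[2]
def proj(X,p):
    p=P(p); c=p['orientation'].reshape(3,3).T@(np.array(X)-p['xyz'])
    return p['cx']-p['fx']*c[0]/c[2], p['cy']+p['fy']*c[1]/c[2]
def snap(n,f=None):
    p=camera_params(n); a,d=capture(n)
    if f: cv2.imwrite('pics/'+f,a[:,:,::-1])
    return a,d,p
E
python3 - <<'E'
from h import *
for n in('scene','side'):
    a,d,p=snap(n,n+'0.png'); print(p); np.savez('/tmp/'+n,a=a,d=d)
print(read_state())
E
```

```text
{'fx': 462.14689434731866, 'fy': 462.14689434731866, 'cx': 312.4869887903, 'cy': 234.49129551054114, 'xyz': array([-0.11222419, -0.61054621,  0.47319159]), 'orientation': array([[ 0.71148116,  0.30970027, -0.63077754],
       [-0.70234214,  0.28455587, -0.65249021],
       [-0.02258494,  0.90725614,  0.41997169]])}
{'fx': 517.3948279542852, 'fy': 517.3948279542852, 'cx': 311.06527082923856, 'cy': 240.57421652271455, 'xyz': array([0.02820934, 0.98171877, 0.63949138]), 'orientation': array([[-0.90358704,  0.19745053, -0.3801891 ],
       [-0.42840354, -0.418392  ,  0.8008861 ],
       [-0.00093269,  0.88654465,  0.46264209]])}
{'time_s': 0.1, 'joint_positions': array([ 5.70378733e+01,  3.02721563e+01,  8.21502202e+01,  1.75383281e-03,
        6.76893933e+01, -1.02276170e+01]), 'qvel': array([ 0.01800623,  0.0152192 , -0.13000323, -0.01048689, -0.0421225 ,
        0.06426363]), 'tau': array([-4.45944970e-04, -4.40984452e+01, -1.77150124e+01,  6.34547300e-02,
        5.33929642e-02, -2.88906188e-05]), 'position': array([0.24116469, 0.57592602, 0.24667882]), 'tcp_rot': array([[-9.22300783e-01,  3.86471328e-01, -1.08513311e-03],
       [ 3.86472670e-01,  9.22299434e-01, -1.62133076e-03],
       [ 3.74219805e-04, -1.91472892e-03, -9.99998097e-01]]), 'force': array([ 0.5387782 ,  0.00364816, -0.04767932]), 'moment': array([-0.02856754,  0.02085394, -0.03219552]), 'grasp_force': 0.0, 'opening': 0.9999248797646054}
```

View pics/scene0.png

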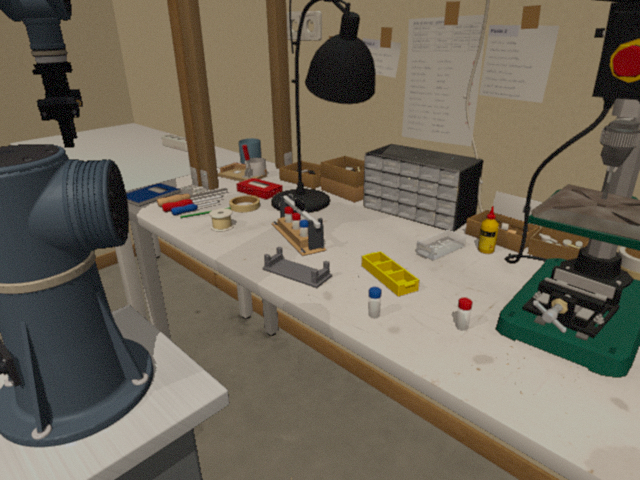

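View pics/side0.png

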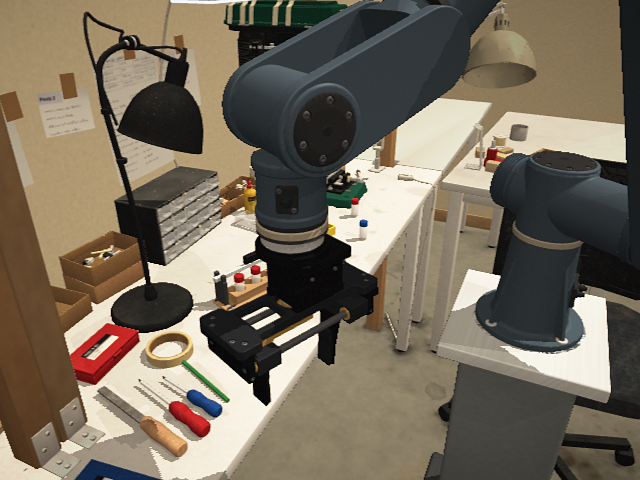

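The scene view shows the rack at (300,232), grey rest at (298,268), caddy at (390,272), bench blue vial at (375,302), bench red vial at (464,313), spool at (221,220). The lamp stands close behind the rack. Next I measure.

Run:
```python
from h import *
z=np.load('/tmp/scene.npz'); a,d=z['a'],z['d']; p=camera_params('scene'); c=cloud(d,p)
hsv=cv2.cvtColor(a,cv2.COLOR_RGB2HSV)
def blobs(name,lo,hi,mn=15):
    m=cv2.inRange(hsv,np.array(lo),np.array(hi)); n,l,s,ce=cv2.connectedComponentsWithStats(m)
    for i in range(1,n):
        if s[i,4]>mn:
            q=c[(l==i)&(d>0)]
            if len(q)>5: print(name,s[i,4],ce[i].round(),'med',np.median(q,0).round(3),'lo',np.percentile(q,3,0).round(3),'hi',np.percentile(q,97,0).round(3))
blobs('red',(0,170,90),(6,255,255)); blobs('red2',(174,170,90),(180,255,255)); blobs('blue',(100,120,50),(118,255,255)); blobs('yel',(22,190,90),(32,255,255),200)
# lamp points
m=(c[...,2]>0.15)&(c[...,0]>0.3)&(c[...,0]<1.0)&(c[...,1]>-.3)&(c[...,1]<.7)&(d>0)
q=c[m]
for zz in np.arange(.15,.8,.05):
    k=q[(q[:,2]>=zz)&(q[:,2]<zz+.05)]
    if len(k)>5: print(zz.round(2),len(k),k.min(0).round(2),k.max(0).round(2))
# grey & rack
for nm,(u0,u1,v0,v1) in dict(rest=(260,335,250,290),rack=(270,328,200,256),caddy=(358,422,248,298),spool=(208,236,205,235)).items():
    q=c[v0:v1,u0:u1].reshape(-1,3); q=q[(q[:,2]>.012)&(q[:,2]<.12)]
    # cluster output
    print(nm,len(q),q.min(0).round(3),q.max(0).round(3),np.median(q,0).round(3))
cr=cv2.resize(a[190:320,200:490],None,fx=2.7,fy=2.7,interpolation=cv2.INTER_CUBIC)
cv2.imwrite('pics/crop0.png',cr[:,:,::-1])
```

```text
red 272 [627.  62.] med [ 0.585 -0.45   0.419] lo [ 0.583 -0.464  0.405] hi [ 0.588 -0.437  0.434]
red 21 [246. 154.] med [0.752 0.581 0.091] lo [0.745 0.578 0.072] hi [0.758 0.589 0.108]
red 321 [259. 188.] med [0.684 0.44  0.025] lo [0.664 0.398 0.005] hi [0.737 0.52  0.028]
red 94 [175. 204.] med [0.45  0.52  0.021] lo [0.419 0.51  0.012] hi [0.488 0.532 0.025]
red 32 [491. 214.] med [ 0.797 -0.221  0.088] lo [ 0.793 -0.229  0.082] hi [ 0.8   -0.214  0.102]
red 29 [294. 215.] med [0.561 0.142 0.058] lo [0.551 0.135 0.049] hi [0.578 0.177 0.06 ]
red 56 [466. 303.] med [ 0.505 -0.327  0.053] lo [ 0.498 -0.335  0.044] hi [ 0.514 -0.318  0.054]
red2 371 [628.  62.] med [ 0.585 -0.453  0.418] lo [ 0.583 -0.465  0.404] hi [ 0.588 -0.439  0.435]
red2 27 [246. 152.] med [0.752 0.582 0.095] lo [0.743 0.576 0.075] hi [0.758 0.588 0.113]
red2 43 [243. 188.] med [0.667 0.497 0.016] lo [0.664 0.475 0.005] hi [0.687 0.517 0.028]
red2 17 [257. 191.] med [0.673 0.429 0.018] lo [0.671 0.42  0.009] hi [0.677 0.447 0.028]
red2 49 [268. 192.] med [0.69  0.402 0.018] lo [0.672 0.397 0.006] hi [0.714 0
[... 1185 characters left out ...]
.514 -0.203  0.003] hi [ 0.593 -0.072  0.026]
0.15 7240 [ 0.6  -0.3   0.15] [0.97 0.7  0.2 ]
0.2 6134 [ 0.6 -0.3  0.2] [0.97 0.7  0.25]
0.25 5600 [ 0.6  -0.3   0.25] [0.97 0.7  0.3 ]
0.3 7190 [ 0.3 -0.3  0.3] [0.97 0.7  0.35]
0.35 7871 [ 0.6  -0.3   0.35] [0.97 0.7  0.4 ]
0.4 8215 [ 0.6 -0.3  0.4] [0.97 0.7  0.45]
0.45 8327 [ 0.6  -0.3   0.45] [0.97 0.7  0.5 ]
0.5 2319 [ 0.3 -0.2  0.5] [0.97 0.7  0.54]
rest 412 [ 0.404 -0.057  0.012] [0.479 0.083 0.037] [ 0.436 -0.041  0.022]
rack 1800 [0.434 0.041 0.012] [0.758 0.353 0.093] [0.555 0.127 0.036]
caddy 1116 [ 0.422 -0.207  0.012] [ 0.687 -0.062  0.055] [ 0.548 -0.154  0.022]
spool 356 [0.445 0.298 0.012] [0.562 0.41  0.043] [0.467 0.316 0.034]
```

View pics/crop0.png

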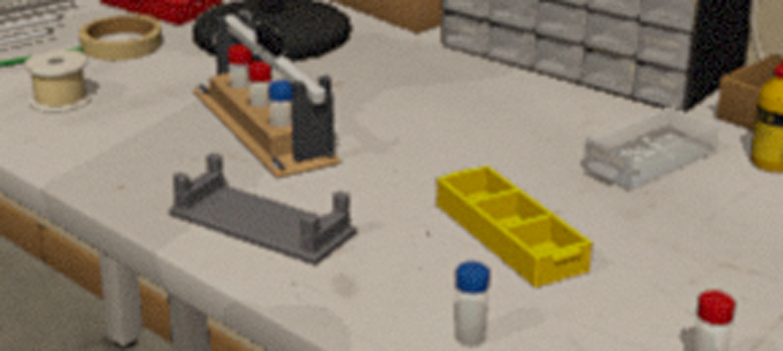

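The crop shows rack vials red, red, blue toward the near post; the bar's ends are at about (232,20) and (318,92) in the crop.

Run:
```python
from h import *
z=np.load('/tmp/scene.npz'); a,d=z['a'],z['d']; p=camera_params('scene'); c=cloud(d,p)
print('lampbase',np.median(c[195:206,280:322].reshape(-1,3),0))
for v in range(30,106,12):
    r=c[v,300:380]; g=a[v,300:380].astype(int).sum(1)<120; g&=d[v,300:380]>0
    if g.any(): q=r[g]; print(v,q.min(0).round(3),q.max(0).round(3))
print('pole',[c[v,298].round(3) for v in (60,100,130,160,180)])
print('cabinet',[c[160,u].round(3) for u in (368,420,470)])
# rest plate/brackets: dark grey
def fit(q,n): 
    r=cv2.minAreaRect((q[:,:2]*1000).astype(np.float32)); print(n,len(q),r)
q=c[245:292,255:340].reshape(-1,3); fit(q[(q[:,2]>.028)&(q[:,2]<.04)&(q[:,0]<.5)],'resttop'); 
fit(q[(q[:,2]>.004)&(q[:,2]<.04)&(q[:,0]<.49)&(q[:,1]<.09)],'restall')
hsv=cv2.cvtColor(a,cv2.COLOR_RGB2HSV); m=cv2.inRange(hsv,(22,190,90),(32,255,255))>0; m[:,430:]=0;m[:245]=0;m[:,:355]=0
q=c[m]; fit(q[(q[:,2]>.022)&(q[:,2]<.03)],'caddytop')
q=c[200:256,270:332].reshape(-1,3); fit(q[(q[:,2]>.065)&(q[:,2]<.1)&(q[:,0]<.64)],'bar')
fit(q[(q[:,2]>.02)&(q[:,2]<.03)&(q[:,0]<.64)],'rackblock')
k=q[(q[:,2]>.077)&(q[:,0]<.66)]; print('grip?',len(k),np.median(k,0),k.min(0),k.max(0))
q=c[205:235,208:236].reshape(-1,3); q=q[(q[:,2]>.036)&(q[:,2]<.05)]; fit(q,'spool')
```

```text
lampbase [0.6958201  0.23153377 0.02838906]
30 [0.712 0.109 0.452] [0.749 0.306 0.453]
42 [0.701 0.111 0.427] [0.758 0.172 0.429]
54 [0.681 0.095 0.401] [0.772 0.2   0.405]
66 [0.672 0.088 0.374] [0.785 0.205 0.381]
78 [0.669 0.088 0.348] [0.785 0.216 0.356]
90 [0.667 0.091 0.321] [0.787 0.195 0.33 ]
102 [0.692 0.1   0.3  ] [0.732 0.126 0.303]
pole [array([0.743, 0.311, 0.383]), array([0.731, 0.304, 0.286]), array([0.727, 0.303, 0.208]), array([0.721, 0.301, 0.128]), array([0.72 , 0.303, 0.07 ])]
cabinet [array([0.817, 0.134, 0.138]), array([ 0.846, -0.005,  0.157]), array([ 0.925, -0.095,  0.157])]
resttop 127 ((441.4648132324219, 13.434577941894531), (52.535640716552734, 132.4087677001953), 10.3611478805542)
restall 1231 ((440.98291015625, 12.493064880371094), (58.48809814453125, 140.31210327148438), 9.732646942138672)
caddytop 380 ((553.8624877929688, -136.75772094726562), (139.80601501464844, 47.626808166503906), 70.51519775390625)
bar 323 ((562.8247680664062, 133.8904266357422), (191.94776916503906, 32.122222900390625), 75.09587097167969)
rackblock 392 ((512.883056640625, 147.9439697265625), (185.3034210205078, 127.50347137451172), 79.18724822998047)
grip? 103 [0.56563271 0.12528291 0.08782821] [-0.11222419 -0.61054621  0.07706524] [0.57597904 0.16216801 0.47319159]
spool 164 ((471.9237060546875, 326.23394775390625), (56.148170471191406, 55.06614685058594), 54.453216552734375)
```

```bash
cat >> h.py <<'E'
def go(x,y,z,ya=None):
    """tool-frame shift (mm) and rz units to bring TCP to x,y,z with closing axis at ya deg"""
    s=read_state(); R=np.array(s['tcp_rot']).reshape(3,3); t=R.T@(np.array([x,y,z])-s['position'])*1000
    cur=np.degrees(np.arctan2(R[1,1],R[0,1]))
    o='shift %s now yaw %.1f q6 %.0f pos %s'%(t.round(1),cur,s['joint_positions'][5],s['position'].round(4))
    if ya is not None: o+=' rz %.2f'%(((cur-ya+90)%180-90)/6)
    print(o,'tilt',R[:2,2].round(3))
E
python3 -c "
from h import *
go(.52,.12,.23,-20); print(camera_params('wrist'))"
```

```text
shift [-433.4 -312.7   17.1] now yaw 67.3 q6 -10 pos [0.2412 0.5759 0.2467] rz 14.54 tilt [-0.001 -0.002]
{'fx': 363.3189366023983, 'fy': 363.3189366023983, 'cx': 317.9257343292733, 'cy': 239.92799701686218, 'xyz': array([0.17191491, 0.60484423, 0.38340176]), 'orientation': array([[ 3.87165571e-01, -8.87685558e-01, -2.49233164e-01],
       [ 9.22009855e-01,  3.72516145e-01,  1.05496676e-01],
       [-8.04498117e-04, -2.70640114e-01,  9.62680259e-01]])}
```

>>> apply_moves(
  rows=[
    {"x": -43, "y": -31, "z": 2, "rz": 1.45},
    {"x": -87, "y": -62, "z": 4, "rz": 2.9},
    {"x": -130, "y": -94, "z": 6, "rz": 4.35},
    {"x": -173, "y": -125, "z": 8, "rz": 5.8},
    {"x": -217, "y": -156, "z": 10, "rz": 7.25},
    {"x": -260, "y": -188, "z": 12, "rz": 8.7},
    {"x": -303, "y": -219, "z": 13, "rz": 10.15},
    {"x": -347, "y": -250, "z": 14, "rz": 11.6},
    {"x": -390, "y": -281, "z": 16, "rz": 13.1},
    {"x": -433, "y": -313, "z": 17, "rz": 14.54},
  ],
)

```text
validation failed for argument at $.ro...
```

>>> apply_moves(
  rows=[
    {"x": 0},
    {"x": 0},
  ],
)

```text
validation failed for argument at $.ro...
```

Run:
```python
from h import *
a,d,p=snap('wrist','w1.png'); np.savez('/tmp/w1',a=a,d=d); s=read_state(); print(s['position'],s['time_s']); print(p)
np.save('/tmp/w1p',p,allow_pickle=True)
```

```text
[0.24121796 0.57601099 0.24680306] 0.15
{'fx': 363.3189366023983, 'fy': 363.3189366023983, 'cx': 317.9257343292733, 'cy': 239.92799701686218, 'xyz': array([0.17191491, 0.60484423, 0.38340176]), 'orientation': array([[ 3.87165571e-01, -8.87685558e-01, -2.49233164e-01],
       [ 9.22009855e-01,  3.72516145e-01,  1.05496676e-01],
       [-8.04498117e-04, -2.70640114e-01,  9.62680259e-01]])}
```

View pics/w1.png

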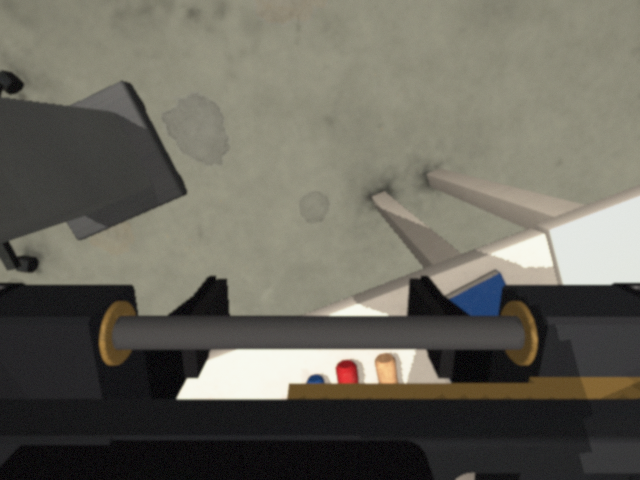

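That picture shows only the unmoved start view (fingers at row 330, so things are visible above row ~280); the move was refused, so I'll give all keys.

>>> apply_moves(
  rows=[
    {"x": -47, "y": -37, "z": 1, "rx": 0, "ry": 0, "rz": 1.45, "claw": 0},
    {"x": -93, "y": -74, "z": 2, "rx": 0, "ry": 0, "rz": 2.9, "claw": 0},
    {"x": -140, "y": -110, "z": 3, "rx": 0, "ry": 0, "rz": 4.35, "claw": 0},
    {"x": -187, "y": -147, "z": 4, "rx": 0, "ry": 0, "rz": 5.8, "claw": 0},
    {"x": -234, "y": -184, "z": 5, "rx": 0, "ry": 0, "rz": 7.25, "claw": 0},
    {"x": -280, "y": -221, "z": 6, "rx": 0, "ry": 0, "rz": 8.7, "claw": 0},
    {"x": -327, "y": -257, "z": 7, "rx": 0, "ry": 0, "rz": 10.15, "claw": 0},
    {"x": -374, "y": -294, "z": 8, "rx": 0, "ry": 0, "rz": 11.6, "claw": 0},
    {"x": -421, "y": -331, "z": 8, "rx": 0, "ry": 0, "rz": 13.05, "claw": 0},
    {"x": -467, "y": -368, "z": 8, "rx": 0, "ry": 0, "rz": 14.54, "claw": 0},
  ],
)

```text
time_s: 1.4
position: [0.5307, 0.0547, 0.2394]
tcp_rot: [[0.347, 0.938, -0.0], [0.938, -0.347, 0.0], [0.0, -0.0, -1.0]]
force: [1.3, 0.9, 0.1]
opening: 1.001
grasp_force: 0.0
```

```bash
cat > look.py <<'E'
from h import *
import sys,pickle
a,d,p=snap('wrist',sys.argv[1]+'.png'); pickle.dump((a,d,p),open('/tmp/'+sys.argv[1],'wb')); s=read_state(); print(s['position'],s['time_s'])
E
python3 look.py w2
```

```text
[0.53589432 0.04804853 0.23984607] 1.45
```

View pics/w2.png

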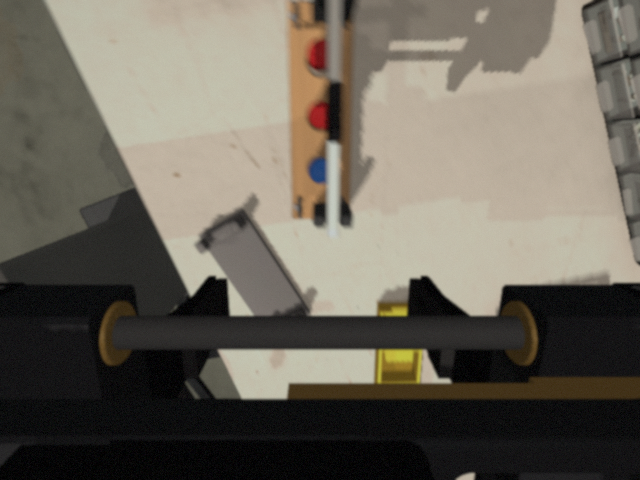

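The wrist view shows the bar along column ~333, its black grip at rows 83–140, red caps at (319,55),(320,116), blue at (319,170), the rest at (250,260) and caddy at (398,340).

Run:
```python
from h import *
import pickle
a,d,p=pickle.load(open('/tmp/w2','rb')); c=cloud(d,p)
g=a.astype(int)
m=((c[...,2]>.064)&(c[...,2]<.1)); m[240:]=0; m[:,:310]=0; m[:,365:]=0
q=c[m]; print('bar/post high pts',len(q))
b=m&(g.min(2)>150)&(g.max(2)-g.min(2)<30); q=c[b]; print('bar bright',len(q),np.percentile(q,[1,50,99],0).round(4).tolist())
vx,vy,x0,y0=cv2.fitLine(q[:,:2].astype(np.float32),cv2.DIST_HUBER,0,.001,.001).ravel(); print('dir',np.degrees(np.arctan2(vy,vx))%180,x0,y0)
k=m&(g.max(2)<50)&(c[...,2]>.084); q=c[k]; print('grip',len(q),cv2.minAreaRect((q[:,:2]*1000).astype(np.float32)),np.percentile(q[:,2],[5,50,95]),np.argwhere(k).min(0),np.argwhere(k).max(0))
end=c[b]; t=(end[:,0]-x0)*vx+(end[:,1]-y0)*vy; print('near end',x0+vx*t.min()if vy>0 else x0+vx*t.max(), y0+vy*(t.min()if vy>0 else t.max()))
hsv=cv2.cvtColor(a,cv2.COLOR_RGB2HSV)
for n,mm in dict(red=(cv2.inRange(hsv,(0,150,60),(8,255,255))|cv2.inRange(hsv,(172,150,60),(180,255,255))),blue=cv2.inRange(hsv,(98,120,50),(120,255,255))).items():
    N,l,s,ce=cv2.connectedComponentsWithStats(mm)
    for i in range(1,N):
        if s[i,4]>60: q=c[(l==i)&(c[...,2]>.055)]; print(n,ce[i],len(q),q[:,:2].min(0) if len(q) else 0,q[:,:2].max(0) if len(q) else 0, ray(*ce[i],.06,p))
print('high rest pts'); mm=(c[...,2]>.03)&(c[...,2]<.04); mm[:200]=0; mm[285:]=0; mm[:,310:]=0; q=c[mm]; print(len(q),q.min(0),q.max(0))
```

```text
bar/post high pts 3435
bar bright 787 [[0.5344, 0.0454, 0.0693], [0.5519, 0.0821, 0.0713], [0.5661, 0.116, 0.0731]]
dir 69.307396 0.5541638 0.08791728
grip 555 ((572.9234619140625, 138.06671142578125), (39.45643615722656, 8.282334327697754), 68.1960220336914) [0.08946571 0.09119179 0.09249366] [ 83 328] [139 339]
near end 0.5379335108181406 0.04494825644525954
red [316.2406015   54.42105263] 377 [0.55549466 0.12427255] [0.58493063 0.19378268] [0.57626871 0.18448335 0.06      ]
red [318.74784483 115.3362069 ] 440 [0.55318483 0.12427255] [0.57035462 0.15118496] [0.56229746 0.14100063 0.06      ]
blue [318.10687023 170.35114504] 262 [0.53913663 0.08972733] [0.55549466 0.12427255] [0.54627167 0.09926171 0.06      ]
high rest pts
243 [0.40539213 0.06378874 0.03004302] [0.45545333 0.08327283 0.03709035]
```

```bash
python3 -c "
from h import *
go(.573,.139,.14,-20.7);go(.573,.139,.091,-20.7)"
```

```text
shift [98.5  1.7 99.6] now yaw -20.7 q6 14 pos [0.5359 0.048  0.2398] rz -0.00 tilt [ 0.007 -0.006]
shift [ 98.6   1.3 148.6] now yaw -20.7 q6 14 pos [0.5359 0.048  0.2398] rz -0.00 tilt [ 0.007 -0.006]
```

>>> apply_moves(
  rows=[
    {"x": 0, "y": 0, "z": 0, "rx": 0, "ry": 0, "rz": 0, "claw": 0},
    {"x": 0, "y": 0, "z": 0, "rx": 0, "ry": 0, "rz": 0, "claw": 0},
  ],
)

```text
time_s: 1.7
position: [0.5288, 0.0574, 0.2392]
tcp_rot: [[0.34, 0.94, -0.002], [0.94, -0.34, 0.001], [-0.0, -0.002, -1.0]]
force: [-0.4, -0.2, -0.0]
opening: 1.001
grasp_force: 0.0
```

```bash
python3 -c "
from h import *
go(.573,.139,.14,-20.7)"
```

```text
shift [91.8 13.9 99.1] now yaw -19.9 q6 14 pos [0.5288 0.0574 0.2392] rz 0.13 tilt [-0.002  0.001]
```

>>> apply_moves(
  rows=[
    {"x": 30, "y": 4, "z": 20, "rx": 0, "ry": 0, "rz": 0.1, "claw": 0},
    {"x": 65, "y": 8, "z": 50, "rx": 0, "ry": 0, "rz": 0.1, "claw": 0},
    {"x": 85, "y": 11, "z": 75, "rx": 0, "ry": 0, "rz": 0.1, "claw": 0},
    {"x": 92, "y": 12, "z": 90, "rx": 0, "ry": 0, "rz": 0.1, "claw": 0},
    {"x": 92, "y": 12, "z": 97, "rx": 0, "ry": 0, "rz": 0.1, "claw": 0},
    {"x": 92, "y": 12, "z": 99, "rx": 0, "ry": 0, "rz": 0.1, "claw": 0},
    {"x": 92, "y": 12, "z": 99, "rx": 0, "ry": 0, "rz": 0.1, "claw": 0},
  ],
)

```text
time_s: 2.58
position: [0.5728, 0.1383, 0.1412]
tcp_rot: [[0.352, 0.936, 0.001], [0.936, -0.352, -0.0], [0.0, 0.001, -1.0]]
force: [-0.1, 0.3, 0.1]
opening: 0.998
grasp_force: 0.0
```

```bash
python3 -c "
from h import *
go(.573,.139,.091,-20.7)"
```

```text
shift [ 0.7 -0.1 50.2] now yaw -20.6 q6 23 pos [0.5728 0.1383 0.1412] rz 0.01 tilt [ 0.001 -0.   ]
```

>>> apply_moves(
  rows=[
    {"x": 0, "y": 0, "z": 20, "rx": 0, "ry": 0, "rz": 0, "claw": 0},
    {"x": 0, "y": 0, "z": 38, "rx": 0, "ry": 0, "rz": 0, "claw": 0},
    {"x": 1, "y": 0, "z": 48, "rx": 0, "ry": 0, "rz": 0, "claw": 60},
    {"x": 1, "y": 0, "z": 50, "rx": 0, "ry": 0, "rz": 0, "claw": 120},
    {"x": 1, "y": 0, "z": 50, "rx": 0, "ry": 0, "rz": 0, "claw": 180},
    {"x": 1, "y": 0, "z": 50, "rx": 0, "ry": 0, "rz": 0, "claw": 255},
    {"x": 1, "y": 0, "z": 50, "rx": 0, "ry": 0, "rz": 0, "claw": 255},
    {"x": 1, "y": 0, "z": 50, "rx": 0, "ry": 0, "rz": 0, "claw": 255},
    {"x": 1, "y": 0, "z": 50, "rx": 0, "ry": 0, "rz": 0, "claw": 255},
  ],
)

```text
time_s: 3.7
position: [0.5731, 0.1399, 0.0907]
tcp_rot: [[0.351, 0.936, 0.0], [0.936, -0.351, -0.0], [0.0, 0.0, -1.0]]
force: [-0.2, 0.5, -0.1]
opening: 0.285
grasp_force: 0.0
```

>>> apply_moves(
  rows=[
    {"x": 0, "y": 0, "z": 0, "rx": 0, "ry": 0, "rz": 0, "claw": 255},
    {"x": 0, "y": 0, "z": 0, "rx": 0, "ry": 0, "rz": 0, "claw": 255},
    {"x": 0, "y": 0, "z": 0, "rx": 0, "ry": 0, "rz": 0, "claw": 255},
    {"x": 0, "y": 0, "z": 0, "rx": 0, "ry": 0, "rz": 0, "claw": 255},
  ],
)

```text
time_s: 4.2
position: [0.573, 0.1399, 0.0906]
tcp_rot: [[0.352, 0.936, -0.0], [0.936, -0.352, 0.0], [0.0, -0.0, -1.0]]
force: [0.3, 1.3, 0.4]
opening: 0.135
grasp_force: 29.9
```

>>> apply_moves(
  rows=[
    {"x": 0, "y": 0, "z": -6, "rx": 0, "ry": 0, "rz": 0, "claw": 255},
    {"x": 0, "y": 0, "z": -16, "rx": 0, "ry": 0, "rz": 0, "claw": 255},
    {"x": 0, "y": 0, "z": -30, "rx": 0, "ry": 0, "rz": 0, "claw": 255},
    {"x": 0, "y": 0, "z": -45, "rx": 0, "ry": 0, "rz": 0, "claw": 255},
    {"x": 0, "y": 0, "z": -56, "rx": 0, "ry": 0, "rz": 0, "claw": 255},
    {"x": 0, "y": 0, "z": -60, "rx": 0, "ry": 0, "rz": 0, "claw": 255},
    {"x": 0, "y": 0, "z": -60, "rx": 0, "ry": 0, "rz": 0, "claw": 255},
  ],
)

```text
time_s: 5.08
position: [0.5731, 0.1398, 0.1509]
tcp_rot: [[0.351, 0.936, 0.0], [0.936, -0.351, 0.0], [0.0, 0.0, -1.0]]
force: [-0.5, 0.7, -2.3]
opening: 0.134
grasp_force: 29.9
```

Run:
```python
from h import *
import pickle
go(.441,.0125,.12,10)
a,d,p=snap('scene'); c=cloud(d,p)
# rest refined: points of rest in scene; bracket tops
q=c[245:292,255:340].reshape(-1,3); q=q[(q[:,0]<.49)&(q[:,1]<.095)&(q[:,2]>.031)&(q[:,2]<.042)]
for nm,k in (('far',q[q[:,1]>.03]),('near',q[q[:,1]<.0])): print(nm,len(k),k.min(0).round(4),k.max(0).round(4),((k.min(0)+k.max(0))/2).round(4))
g=(c[...,2]>.06)&(c[...,0]<.68)&(c[...,0]>.4)&(abs(c[...,1])<.26); g[:,330:]=0;g[:190]=0; q=c[g]; print(len(q),q.min(0),q.max(0))
cr=cv2.resize(a[160:300,210:400],None,fx=4,fy=4,interpolation=cv2.INTER_CUBIC); cv2.imwrite('pics/s2.png',cr[:,:,::-1])
```

```text
shift [-165.6  -78.9   30.8] now yaw -20.6 q6 23 pos [0.5731 0.1398 0.1509] rz -5.10 tilt [0. 0.]
far 42 [0.4049 0.0628 0.0311] [0.4541 0.0814 0.0374] [0.4295 0.0721 0.0343]
near 51 [ 0.4272 -0.0561  0.0311] [ 0.4794 -0.0374  0.0376] [ 0.4533 -0.0467  0.0343]
303 [0.52509882 0.04220129 0.06001492] [0.61852188 0.23066364 0.13332542]
```

View pics/s2.png

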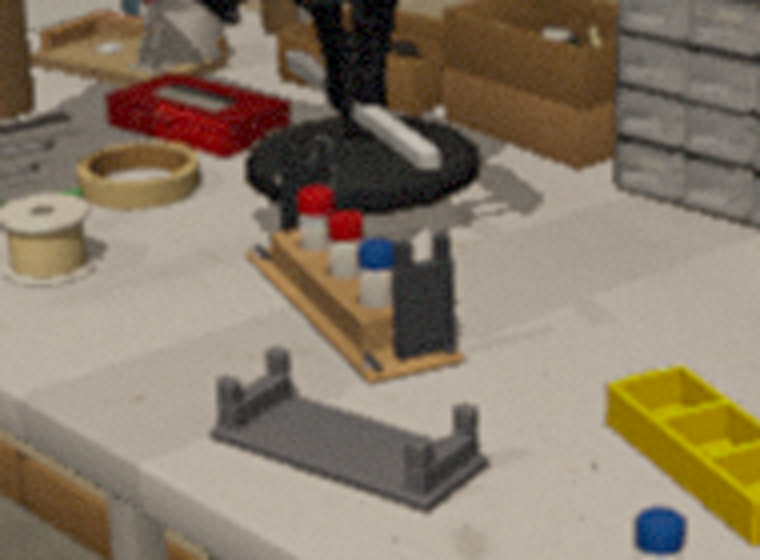

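The bar is cleanly held above the rack, all three rack vials still in place (crop (315,200),(345,225),(377,255)). On to the rest.

>>> apply_moves(
  rows=[
    {"x": -25, "y": -12, "z": 0, "rx": 0, "ry": 0, "rz": -0.8, "claw": 255},
    {"x": -60, "y": -29, "z": 0, "rx": 0, "ry": 0, "rz": -1.8, "claw": 255},
    {"x": -100, "y": -48, "z": 0, "rx": 0, "ry": 0, "rz": -3.1, "claw": 255},
    {"x": -135, "y": -64, "z": 10, "rx": 0, "ry": 0, "rz": -4.2, "claw": 255},
    {"x": -157, "y": -75, "z": 25, "rx": 0, "ry": 0, "rz": -4.9, "claw": 255},
    {"x": -165, "y": -78, "z": 38, "rx": 0, "ry": 0, "rz": -5.2, "claw": 255},
    {"x": -165, "y": -79, "z": 45, "rx": 0, "ry": 0, "rz": -5.2, "claw": 255},
    {"x": -165, "y": -79, "z": 50, "rx": 0, "ry": 0, "rz": -5.2, "claw": 255},
    {"x": -165, "y": -79, "z": 50, "rx": 0, "ry": 0, "rz": -5.2, "claw": 255},
    {"x": -165, "y": -79, "z": 50, "rx": 0, "ry": 0, "rz": -5.2, "claw": 255},
  ],
)

```text
time_s: 6.38
position: [0.4416, 0.0134, 0.1007]
tcp_rot: [[-0.185, 0.983, 0.001], [0.983, 0.185, -0.0], [-0.0, 0.001, -1.0]]
force: [-0.1, -0.6, -2.7]
opening: 0.134
grasp_force: 29.9
```

Run:
```python
from h import *
go(.4414,.0127,.0515,10.7)
a,d,p=snap('scene')
cr=cv2.resize(a[200:310,240:400],None,fx=4,fy=4,interpolation=cv2.INTER_CUBIC); cv2.imwrite('pics/s3.png',cr[:,:,::-1])
```

```text
shift [-0.6 -0.4 49.2] now yaw 10.7 q6 -23 pos [0.4416 0.0134 0.1007] rz -0.01 tilt [ 0.001 -0.   ]
```

View pics/s3.png

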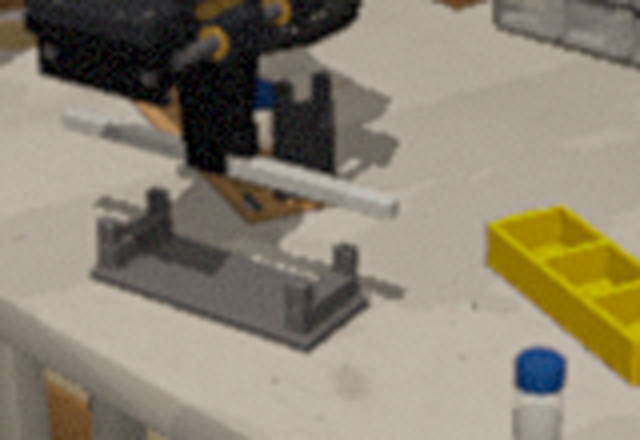

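The bar hangs level above the rest, parallel to it, at crop (70..395, 115..210). Lowering and releasing.

>>> apply_moves(
  rows=[
    {"x": 0, "y": 0, "z": 15, "rx": 0, "ry": 0, "rz": 0, "claw": 255},
    {"x": 0, "y": 0, "z": 30, "rx": 0, "ry": 0, "rz": 0, "claw": 255},
    {"x": 0, "y": 0, "z": 41, "rx": 0, "ry": 0, "rz": 0, "claw": 255},
    {"x": 0, "y": 0, "z": 47, "rx": 0, "ry": 0, "rz": 0, "claw": 255},
    {"x": 0, "y": 0, "z": 49, "rx": 0, "ry": 0, "rz": 0, "claw": 255},
    {"x": 0, "y": 0, "z": 49.5, "rx": 0, "ry": 0, "rz": 0, "claw": 255},
    {"x": 0, "y": 0, "z": 49.5, "rx": 0, "ry": 0, "rz": 0, "claw": 255},
  ],
)

```text
time_s: 7.3
position: [0.4413, 0.0131, 0.0513]
tcp_rot: [[-0.184, 0.983, 0.001], [0.983, 0.184, -0.0], [-0.0, 0.001, -1.0]]
force: [0.0, 0.1, -1.4]
opening: 0.139
grasp_force: 29.9
```

>>> apply_moves(
  rows=[
    {"x": 0, "y": 0, "z": 0, "rx": 0, "ry": 0, "rz": 0, "claw": 190},
    {"x": 0, "y": 0, "z": 0, "rx": 0, "ry": 0, "rz": 0, "claw": 150},
    {"x": 0, "y": 0, "z": 0, "rx": 0, "ry": 0, "rz": 0, "claw": 120},
    {"x": 0, "y": 0, "z": 0, "rx": 0, "ry": 0, "rz": 0, "claw": 120},
    {"x": 0, "y": 0, "z": -10, "rx": 0, "ry": 0, "rz": 0, "claw": 120},
    {"x": 0, "y": 0, "z": -35, "rx": 0, "ry": 0, "rz": 0, "claw": 100},
    {"x": 0, "y": 0, "z": -60, "rx": 0, "ry": 0, "rz": 0, "claw": 90},
    {"x": 0, "y": 0, "z": -80, "rx": 0, "ry": 0, "rz": 0, "claw": 90},
    {"x": 0, "y": 0, "z": -85, "rx": 0, "ry": 0, "rz": 0, "claw": 90},
  ],
)

```text
time_s: 8.43
position: [0.4417, 0.013, 0.1376]
tcp_rot: [[-0.184, 0.983, 0.003], [0.983, 0.184, -0.001], [-0.001, 0.003, -1.0]]
force: [0.3, 0.3, -0.3]
opening: 0.644
grasp_force: 0.0
```

Run:
```python
from h import *
go(.580,.185,.12,-20.7)
a,d,p=snap('scene'); c=cloud(d,p)
m=(a.min(2)>120)&(c[...,2]>.027)&(c[...,2]<.045)&(c[...,0]<.5)&(c[...,0]>.38)&(abs(c[...,1])<.14); q=c[m]; print(len(q),np.percentile(q,[2,50,98],0).round(4).tolist(),cv2.fitLine(q[:,:2].astype(np.float32),cv2.DIST_HUBER,0,.001,.001).ravel())
q1=q[q[:,1]>.05];q2=q[q[:,1]<-.03];print('ends z',np.median(q1[:,2]),np.median(q2[:,2]))
cr=cv2.resize(a[200:310,240:400],None,fx=4,fy=4,interpolation=cv2.INTER_CUBIC); cv2.imwrite('pics/s4.png',cr[:,:,::-1])
```

```text
shift [143.5 167.6  17.9] now yaw 10.6 q6 -23 pos [0.4417 0.013  0.1376] rz 5.22 tilt [ 0.003 -0.001]
348 [[0.4194, -0.0854, 0.0274], [0.4401, -0.0036, 0.0313], [0.4622, 0.1071, 0.0334]] [ 0.18923736 -0.9819314   0.4372526   0.0163917 ]
ends z 0.03138907221612608 0.03141648682867976
```

View pics/s4.png

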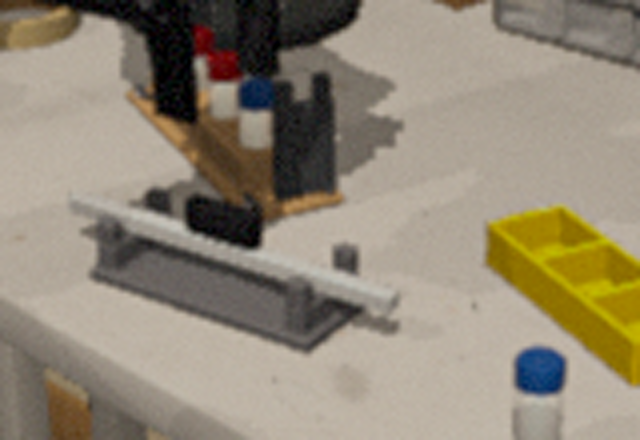

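The bar lies in both brackets, level (top 31.4 mm both ends; crop (70,200)–(395,300)). Now a close look at the rack vials.

>>> apply_moves(
  rows=[
    {"x": 4, "y": 15, "z": -15, "rx": 0, "ry": 0, "rz": 0.8, "claw": 90},
    {"x": 10, "y": 40, "z": -35, "rx": 0, "ry": 0, "rz": 2.1, "claw": 90},
    {"x": 17, "y": 70, "z": -50, "rx": 0, "ry": 0, "rz": 3.6, "claw": 90},
    {"x": 22, "y": 90, "z": -58, "rx": 0, "ry": 0, "rz": 4.7, "claw": 90},
    {"x": 24, "y": 98, "z": -62, "rx": 0, "ry": 0, "rz": 5.2, "claw": 90},
    {"x": 24, "y": 99, "z": -62, "rx": 0, "ry": 0, "rz": 5.2, "claw": 90},
    {"x": 24, "y": 99, "z": -62, "rx": 0, "ry": 0, "rz": 5.2, "claw": 90},
  ],
)

```text
time_s: 9.35
position: [0.533, 0.0549, 0.1972]
tcp_rot: [[0.351, 0.936, -0.002], [0.936, -0.351, 0.0], [-0.001, -0.002, -1.0]]
force: [-0.1, 0.3, -0.2]
opening: 0.652
grasp_force: 0.0
```

```bash
python3 look.py w3
cat > caps.py <<'E'
from h import *
import pickle,sys
a,d,p=pickle.load(open('/tmp/'+sys.argv[1],'rb')); c=cloud(d,p); hsv=cv2.cvtColor(a,cv2.COLOR_RGB2HSV)
for n,mm in dict(red=(cv2.inRange(hsv,(0,130,50),(8,255,255))|cv2.inRange(hsv,(172,130,50),(180,255,255))),blue=cv2.inRange(hsv,(98,110,40),(120,255,255))).items():
    N,l,s,ce=cv2.connectedComponentsWithStats(mm)
    for i in range(1,N):
        if s[i,4]>60:
            q=c[(l==i)&(d>0)]; t=np.percentile(q[:,2],95); q=q[q[:,2]>t-.004]
            (x,y),r=cv2.minEnclosingCircle((q[:,:2]*1000).astype(np.float32)); print(n,ce[i].round(),len(q),'top %.3f c %.1f %.1f r %.1f mean'%(t,x,y,r),q[:,:2].mean(0).round(4))
E
python3 caps.py w3; python3 -c "
from h import *
go(.580,.185,.12,-20.7)"
```

```text
[0.53294496 0.05487577 0.1972599 ] 9.4
red [314.  39.] 896 top 0.060 c 577.9 186.9 r 11.1 mean [0.578  0.1865]
red [315. 110.] 751 top 0.060 c 562.5 143.6 r 10.9 mean [0.5626 0.1436]
blue [316. 174.] 598 top 0.060 c 547.2 100.6 r 10.5 mean [0.5472 0.1009]
shift [138.4  -1.4  77.2] now yaw -20.6 q6 14 pos [0.5329 0.0549 0.1973] rz 0.02 tilt [-0.002  0.   ]
```

>>> apply_moves(
  rows=[
    {"x": 25, "y": -1, "z": 15, "rx": 0, "ry": 0, "rz": 0, "claw": 90},
    {"x": 65, "y": -2, "z": 40, "rx": 0, "ry": 0, "rz": 0, "claw": 90},
    {"x": 105, "y": -4, "z": 65, "rx": 0, "ry": 0, "rz": 0, "claw": 90},
    {"x": 130, "y": -4, "z": 85, "rx": 0, "ry": 0, "rz": 0, "claw": 90},
    {"x": 138, "y": -4, "z": 94, "rx": 0, "ry": 0, "rz": 0, "claw": 90},
    {"x": 139, "y": -4, "z": 97, "rx": 0, "ry": 0, "rz": 0, "claw": 90},
    {"x": 139, "y": -4, "z": 97, "rx": 0, "ry": 0, "rz": 0, "claw": 90},
  ],
)

```text
time_s: 10.28
position: [0.5789, 0.1856, 0.1014]
tcp_rot: [[0.352, 0.936, -0.0], [0.936, -0.352, -0.0], [-0.0, -0.0, -1.0]]
force: [-0.6, -0.5, 0.5]
opening: 0.645
grasp_force: 0.0
```

```bash
python3 -c "
from h import *
go(.578,.187,.056,-20)"
```

```text
shift [ 1.  -1.4 45.4] now yaw -20.6 q6 28 pos [0.5789 0.1856 0.1014] rz -0.10 tilt [-0. -0.]
```

>>> apply_moves(
  rows=[
    {"x": 1, "y": -1, "z": 15, "rx": 0, "ry": 0, "rz": 0, "claw": 90},
    {"x": 1, "y": -1, "z": 32, "rx": 0, "ry": 0, "rz": 0, "claw": 90},
    {"x": 1, "y": -1, "z": 42, "rx": 0, "ry": 0, "rz": 0, "claw": 100},
    {"x": 1, "y": -1, "z": 45, "rx": 0, "ry": 0, "rz": 0, "claw": 140},
    {"x": 1, "y": -1, "z": 45, "rx": 0, "ry": 0, "rz": 0, "claw": 180},
    {"x": 1, "y": -1, "z": 45, "rx": 0, "ry": 0, "rz": 0, "claw": 230},
    {"x": 1, "y": -1, "z": 45, "rx": 0, "ry": 0, "rz": 0, "claw": 255},
    {"x": 1, "y": -1, "z": 45, "rx": 0, "ry": 0, "rz": 0, "claw": 255},
    {"x": 1, "y": -1, "z": 45, "rx": 0, "ry": 0, "rz": 0, "claw": 255},
  ],
)

```text
time_s: 11.4
position: [0.5788, 0.1879, 0.0565]
tcp_rot: [[0.351, 0.936, 0.001], [0.936, -0.351, 0.0], [0.0, 0.001, -1.0]]
force: [-0.1, -0.2, 2.6]
opening: 0.233
grasp_force: 30.0
```

>>> apply_moves(
  rows=[
    {"x": 0, "y": 0, "z": -8, "rx": 0, "ry": 0, "rz": 0, "claw": 255},
    {"x": 0, "y": 0, "z": -25, "rx": 0, "ry": 0, "rz": 0, "claw": 255},
    {"x": 0, "y": 0, "z": -50, "rx": 0, "ry": 0, "rz": 0, "claw": 255},
    {"x": 0, "y": 0, "z": -75, "rx": 0, "ry": 0, "rz": 0, "claw": 255},
    {"x": 0, "y": 0, "z": -90, "rx": 0, "ry": 0, "rz": 0, "claw": 255},
    {"x": -20, "y": 5, "z": -95, "rx": 0, "ry": 0, "rz": 0, "claw": 255},
    {"x": -60, "y": 15, "z": -95, "rx": 0, "ry": 0, "rz": 0, "claw": 255},
    {"x": -110, "y": 28, "z": -95, "rx": 0, "ry": 0, "rz": 0, "claw": 255},
    {"x": -160, "y": 41, "z": -95, "rx": 0, "ry": 0, "rz": 0, "claw": 255},
    {"x": -210, "y": 54, "z": -95, "rx": 0, "ry": 0, "rz": 0, "claw": 255},
  ],
)

```text
time_s: 12.65
position: [0.5538, -0.0303, 0.1504]
tcp_rot: [[0.352, 0.936, -0.002], [0.936, -0.352, -0.0], [-0.001, -0.002, -1.0]]
force: [0.8, -0.2, -0.1]
opening: 0.23
grasp_force: 30.0
```

>>> apply_moves(
  rows=[
    {"x": -50, "y": 13, "z": 0, "rx": 0, "ry": 0, "rz": 0, "claw": 255},
    {"x": -95, "y": 24, "z": 0, "rx": 0, "ry": 0, "rz": 0, "claw": 255},
    {"x": -125, "y": 32, "z": 0, "rx": 0, "ry": 0, "rz": 0, "claw": 255},
    {"x": -142, "y": 36, "z": 0, "rx": 0, "ry": 0, "rz": 0, "claw": 255},
    {"x": -147, "y": 37, "z": 0, "rx": 0, "ry": 0, "rz": 0, "claw": 255},
    {"x": -147, "y": 37, "z": 0, "rx": 0, "ry": 0, "rz": 0, "claw": 255},
    {"x": -147, "y": 37, "z": 0, "rx": 0, "ry": 0, "rz": 0, "claw": 255},
  ],
)

```text
time_s: 13.52
position: [0.5381, -0.1771, 0.151]
tcp_rot: [[0.35, 0.937, -0.001], [0.937, -0.35, 0.001], [0.0, -0.001, -1.0]]
force: [0.0, -0.1, -0.7]
opening: 0.233
grasp_force: 30.0
```

```bash
python3 look.py w4
python3 - <<'E'
from h import *
import pickle
a,d,p=pickle.load(open('/tmp/w4','rb')); c=cloud(d,p); hsv=cv2.cvtColor(a,cv2.COLOR_RGB2HSV)
m=cv2.inRange(hsv,(20,150,60),(34,255,255))>0
q=c[m&(c[...,2]>.021)&(c[...,2]<.031)]; print(len(q),cv2.minAreaRect((q[:,:2]*1000).astype(np.float32)))
a,d,p=snap('scene'); c=cloud(d,p); hsv=cv2.cvtColor(a,cv2.COLOR_RGB2HSV); m=cv2.inRange(hsv,(20,150,60),(34,255,255))>0
q=c[m&(c[...,2]>.021)&(c[...,2]<.031)&(c[...,0]<.65)]; print(len(q),cv2.minAreaRect((q[:,:2]*1000).astype(np.float32)))
print(read_state()['opening'],read_state()['grasp_force'])
E
```

```text
[ 0.5382618  -0.17715107  0.15101309] 13.575
3168 ((556.1669311523438, -134.20755004882812), (140.94955444335938, 46.500911712646484), 70.56935119628906)
482 ((554.5550537109375, -136.82327270507812), (142.37310791015625, 48.90916061401367), 70.77912139892578)
0.23173292506314794 29.980536005459726
```

View pics/w4.png

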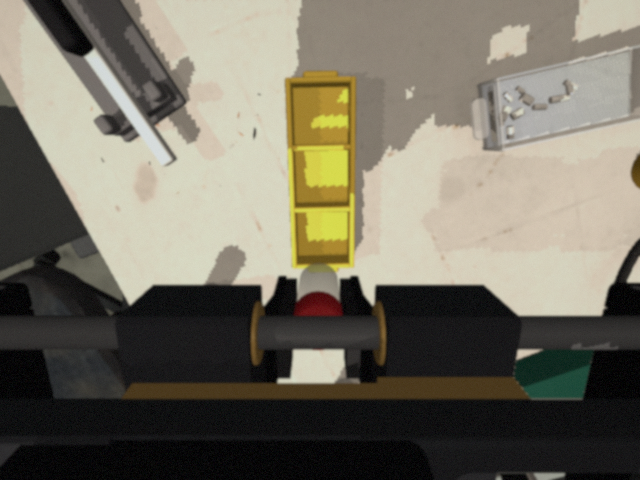

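The wrist view shows the gripped red vial at (320,300), the caddy's dividers at rows ~148 and ~209 around column 322, and an end tab at row 73. I'll get the compartment centres from the dividers.

Run:
```python
from h import *
import pickle
a,d,p=pickle.load(open('/tmp/w4','rb'))
A=ray(321,148,.026,p);B=ray(322.5,209,.026,p);print(A,B,np.linalg.norm(A-B),(A+B)/2)
u=(A-B)/np.linalg.norm(A-B);print(np.degrees(np.arctan2(u[1],u[0])))
C=(A+B)/2
for k in(-44,0,44):print(k,(C+u*k/1000).round(4))
n=C-u*.044; go(n[0],n[1],.0555,-19.4)
```

```text
[ 0.56271503 -0.11455012  0.026     ] [ 0.54867451 -0.15544366  0.026     ] 0.04323676346772988 [ 0.55569477 -0.13499689  0.026     ]
71.0504378824183
-44 [ 0.5414 -0.1766  0.026 ]
0 [ 0.5557 -0.135   0.026 ]
44 [ 0.57   -0.0934  0.026 ]
shift [ 1.7  2.7 95.5] now yaw -20.5 q6 -9 pos [ 0.5383 -0.1773  0.1511] rz -0.18 tilt [-0.  0.]
```

>>> apply_moves(
  rows=[
    {"x": 1, "y": 2, "z": 20, "rx": 0, "ry": 0, "rz": -0.1, "claw": 255},
    {"x": 1, "y": 2.5, "z": 45, "rx": 0, "ry": 0, "rz": -0.1, "claw": 255},
    {"x": 1, "y": 2.5, "z": 68, "rx": 0, "ry": 0, "rz": -0.1, "claw": 255},
    {"x": 1, "y": 2.5, "z": 84, "rx": 0, "ry": 0, "rz": -0.1, "claw": 255},
    {"x": 1, "y": 2.5, "z": 93, "rx": 0, "ry": 0, "rz": -0.1, "claw": 255},
    {"x": 1, "y": 2.5, "z": 96, "rx": 0, "ry": 0, "rz": -0.1, "claw": 255},
    {"x": 1, "y": 2.5, "z": 96, "rx": 0, "ry": 0, "rz": -0.1, "claw": 255},
    {"x": 1, "y": 2.5, "z": 96, "rx": 0, "ry": 0, "rz": -0.1, "claw": 255},
  ],
)

```text
time_s: 14.62
position: [0.5413, -0.1786, 0.0557]
tcp_rot: [[0.342, 0.94, 0.001], [0.94, -0.342, -0.001], [-0.0, 0.001, -1.0]]
force: [-0.3, -0.1, -0.1]
opening: 0.233
grasp_force: 30.0
```

>>> apply_moves(
  rows=[
    {"x": 0, "y": 0, "z": 0, "rx": 0, "ry": 0, "rz": 0, "claw": 170},
    {"x": 0, "y": 0, "z": 0, "rx": 0, "ry": 0, "rz": 0, "claw": 140},
    {"x": 0, "y": 0, "z": 0, "rx": 0, "ry": 0, "rz": 0, "claw": 120},
    {"x": 0, "y": 0, "z": 0, "rx": 0, "ry": 0, "rz": 0, "claw": 120},
    {"x": 0, "y": 0, "z": -15, "rx": 0, "ry": 0, "rz": 0, "claw": 110},
    {"x": 0, "y": 0, "z": -40, "rx": 0, "ry": 0, "rz": 0, "claw": 100},
    {"x": 0, "y": 0, "z": -70, "rx": 0, "ry": 0, "rz": 0, "claw": 90},
    {"x": 0, "y": 0, "z": -90, "rx": 0, "ry": 0, "rz": 0, "claw": 90},
    {"x": 0, "y": 0, "z": -95, "rx": 0, "ry": 0, "rz": 0, "claw": 90},
  ],
)

```text
time_s: 15.75
position: [0.5419, -0.1788, 0.1523]
tcp_rot: [[0.342, 0.94, 0.004], [0.94, -0.342, -0.002], [-0.001, 0.004, -1.0]]
force: [0.1, 0.6, -0.2]
opening: 0.646
grasp_force: 0.0
```

```bash
cat > sc.py <<'E'
from h import *
import pickle
a,d,p=snap('scene'); pickle.dump((a,d,p),open('/tmp/sc','wb'))
E
python3 sc.py; python3 caps.py sc | awk '/top 0.0[3-9]/'; python3 -c "
from h import *
go(.5625,.1436,.15,-20)"
```

```text
red [296. 216.] 32 top 0.060 c 561.2 143.7 r 11.7 mean [0.5612 0.1416]
red [403. 265.] 55 top 0.059 c 539.6 -179.9 r 11.3 mean [ 0.5381 -0.1808]
red [465. 303.] 86 top 0.054 c 505.8 -325.1 r 10.7 mean [ 0.5047 -0.325 ]
blue [375. 292.] 68 top 0.054 c 432.0 -196.7 r 10.1 mean [ 0.4308 -0.1979]
shift [310.  -90.4   1.5] now yaw -20.0 q6 -10 pos [ 0.5416 -0.1787  0.1519] rz 0.00 tilt [ 0.003 -0.002]
```

>>> apply_moves(
  rows=[
    {"x": 25, "y": -7, "z": 0, "rx": 0, "ry": 0, "rz": 0, "claw": 90},
    {"x": 75, "y": -22, "z": 0, "rx": 0, "ry": 0, "rz": 0, "claw": 90},
    {"x": 130, "y": -38, "z": 0, "rx": 0, "ry": 0, "rz": 0, "claw": 90},
    {"x": 185, "y": -54, "z": 0, "rx": 0, "ry": 0, "rz": 0, "claw": 90},
    {"x": 240, "y": -70, "z": 0, "rx": 0, "ry": 0, "rz": 0, "claw": 90},
    {"x": 285, "y": -83, "z": 15, "rx": 0, "ry": 0, "rz": 0, "claw": 90},
    {"x": 305, "y": -88, "z": 35, "rx": 0, "ry": 0, "rz": 0, "claw": 90},
    {"x": 310, "y": -90, "z": 47, "rx": 0, "ry": 0, "rz": 0, "claw": 90},
    {"x": 310, "y": -90, "z": 51, "rx": 0, "ry": 0, "rz": 0, "claw": 90},
    {"x": 310, "y": -90, "z": 51, "rx": 0, "ry": 0, "rz": 0, "claw": 90},
  ],
)

```text
time_s: 17.05
position: [0.5622, 0.1422, 0.0986]
tcp_rot: [[0.343, 0.939, -0.001], [0.939, -0.343, -0.0], [-0.001, -0.001, -1.0]]
force: [0.7, -0.2, 0.6]
opening: 0.647
grasp_force: 0.0
```

```bash
python3 -c "
from h import *
go(.5625,.1436,.056,-20)"
```

```text
shift [ 1.4 -0.2 42.6] now yaw -20.1 q6 23 pos [0.5622 0.1422 0.0986] rz -0.01 tilt [-0.001 -0.   ]
```

>>> apply_moves(
  rows=[
    {"x": 1, "y": 0, "z": 15, "rx": 0, "ry": 0, "rz": 0, "claw": 90},
    {"x": 1, "y": 0, "z": 32, "rx": 0, "ry": 0, "rz": 0, "claw": 90},
    {"x": 1, "y": 0, "z": 40, "rx": 0, "ry": 0, "rz": 0, "claw": 100},
    {"x": 1, "y": 0, "z": 42, "rx": 0, "ry": 0, "rz": 0, "claw": 140},
    {"x": 1, "y": 0, "z": 42, "rx": 0, "ry": 0, "rz": 0, "claw": 180},
    {"x": 1, "y": 0, "z": 42, "rx": 0, "ry": 0, "rz": 0, "claw": 230},
    {"x": 1, "y": 0, "z": 42, "rx": 0, "ry": 0, "rz": 0, "claw": 255},
    {"x": 1, "y": 0, "z": 42, "rx": 0, "ry": 0, "rz": 0, "claw": 255},
    {"x": 1, "y": 0, "z": 42, "rx": 0, "ry": 0, "rz": 0, "claw": 255},
  ],
)

```text
time_s: 18.18
position: [0.5629, 0.1448, 0.0574]
tcp_rot: [[0.342, 0.94, 0.001], [0.94, -0.342, 0.0], [0.0, 0.001, -1.0]]
force: [-0.2, -0.2, 2.1]
opening: 0.231
grasp_force: 30.0
```

```bash
python3 -c "
from h import *
print(read_state()['opening'],read_state()['grasp_force']);go(.5555,-.136,.15,-19.5)"
```

```text
0.23092364437850982 29.984276345930994
shift [-266.4   89.   -92.6] now yaw -20.0 q6 23 pos [0.5629 0.1448 0.0574] rz -0.08 tilt [0.001 0.   ]
```

>>> apply_moves(
  rows=[
    {"x": 0, "y": 0, "z": -8, "rx": 0, "ry": 0, "rz": 0, "claw": 255},
    {"x": 0, "y": 0, "z": -25, "rx": 0, "ry": 0, "rz": 0, "claw": 255},
    {"x": 0, "y": 0, "z": -50, "rx": 0, "ry": 0, "rz": 0, "claw": 255},
    {"x": 0, "y": 0, "z": -78, "rx": 0, "ry": 0, "rz": 0, "claw": 255},
    {"x": -15, "y": 5, "z": -92, "rx": 0, "ry": 0, "rz": 0, "claw": 255},
    {"x": -50, "y": 17, "z": -93, "rx": 0, "ry": 0, "rz": 0, "claw": 255},
    {"x": -100, "y": 33, "z": -93, "rx": 0, "ry": 0, "rz": 0, "claw": 255},
    {"x": -155, "y": 52, "z": -93, "rx": 0, "ry": 0, "rz": 0, "claw": 255},
    {"x": -205, "y": 69, "z": -93, "rx": 0, "ry": 0, "rz": 0, "claw": 255},
    {"x": -242, "y": 81, "z": -93, "rx": 0, "ry": 0, "rz": 0, "claw": 255},
  ],
)

```text
time_s: 19.42
position: [0.5553, -0.1137, 0.1503]
tcp_rot: [[0.344, 0.939, -0.0], [0.939, -0.344, -0.001], [-0.001, 0.0, -1.0]]
force: [0.1, -0.5, -0.4]
opening: 0.231
grasp_force: 30.0
```

>>> apply_moves(
  rows=[
    {"x": -18, "y": 6, "z": 0, "rx": 0, "ry": 0, "rz": 0, "claw": 255},
    {"x": -24, "y": 8, "z": 0, "rx": 0, "ry": 0, "rz": 0, "claw": 255},
    {"x": -24, "y": 8, "z": 0, "rx": 0, "ry": 0, "rz": 0, "claw": 255},
    {"x": -24, "y": 8, "z": 0, "rx": 0, "ry": 0, "rz": 0, "claw": 255},
  ],
)

```text
time_s: 19.92
position: [0.5552, -0.1342, 0.15]
tcp_rot: [[0.34, 0.94, -0.001], [0.94, -0.34, 0.001], [0.0, -0.001, -1.0]]
force: [0.1, 0.1, 0.3]
opening: 0.234
grasp_force: 30.0
```

```bash
python3 -c "
from h import *
print(read_state()['opening'],read_state()['grasp_force']);go(.5555,-.136,.0565,-19.5)"
```

```text
0.2335483125118905 29.983756192959845
shift [-1.6  1.  93.5] now yaw -19.9 q6 -5 pos [ 0.5552 -0.1342  0.15  ] rz -0.06 tilt [-0.001  0.001]
```

>>> apply_moves(
  rows=[
    {"x": 0, "y": 1, "z": 20, "rx": 0, "ry": 0, "rz": 0, "claw": 255},
    {"x": 0, "y": 1, "z": 45, "rx": 0, "ry": 0, "rz": 0, "claw": 255},
    {"x": 0, "y": 1, "z": 68, "rx": 0, "ry": 0, "rz": 0, "claw": 255},
    {"x": 0, "y": 1, "z": 83, "rx": 0, "ry": 0, "rz": 0, "claw": 255},
    {"x": 0, "y": 1, "z": 91, "rx": 0, "ry": 0, "rz": 0, "claw": 255},
    {"x": 0, "y": 1, "z": 93.5, "rx": 0, "ry": 0, "rz": 0, "claw": 255},
    {"x": 0, "y": 1, "z": 93.5, "rx": 0, "ry": 0, "rz": 0, "claw": 255},
    {"x": 0, "y": 1, "z": 93.5, "rx": 0, "ry": 0, "rz": 0, "claw": 255},
  ],
)

```text
time_s: 20.92
position: [0.5568, -0.1363, 0.0572]
tcp_rot: [[0.342, 0.94, 0.001], [0.94, -0.342, -0.001], [-0.0, 0.001, -1.0]]
force: [-0.2, 0.3, -0.0]
opening: 0.233
grasp_force: 30.0
```

>>> apply_moves(
  rows=[
    {"x": 0, "y": 0, "z": 0, "rx": 0, "ry": 0, "rz": 0, "claw": 170},
    {"x": 0, "y": 0, "z": 0, "rx": 0, "ry": 0, "rz": 0, "claw": 140},
    {"x": 0, "y": 0, "z": 0, "rx": 0, "ry": 0, "rz": 0, "claw": 120},
    {"x": 0, "y": 0, "z": 0, "rx": 0, "ry": 0, "rz": 0, "claw": 120},
    {"x": 0, "y": 0, "z": -15, "rx": 0, "ry": 0, "rz": 0, "claw": 110},
    {"x": 0, "y": 0, "z": -40, "rx": 0, "ry": 0, "rz": 0, "claw": 100},
    {"x": 0, "y": 0, "z": -70, "rx": 0, "ry": 0, "rz": 0, "claw": 90},
    {"x": 0, "y": 0, "z": -90, "rx": 0, "ry": 0, "rz": 0, "claw": 90},
    {"x": 0, "y": 0, "z": -95, "rx": 0, "ry": 0, "rz": 0, "claw": 90},
  ],
)

```text
time_s: 22.05
position: [0.5573, -0.1364, 0.1539]
tcp_rot: [[0.341, 0.94, 0.004], [0.94, -0.341, -0.002], [-0.0, 0.004, -1.0]]
force: [0.5, 0.4, 0.2]
opening: 0.645
grasp_force: 0.0
```

```bash
python3 sc.py; python3 caps.py sc | awk '/top 0.0[3-9]/'; python3 -c "
from h import *
go(.506,-.326,.12,-20)"
```

```text
red [390. 255.] 50 top 0.058 c 554.4 -138.2 r 10.7 mean [ 0.5535 -0.1395]
red [403. 266.] 55 top 0.058 c 538.6 -180.2 r 11.1 mean [ 0.5374 -0.1816]
red [465. 303.] 88 top 0.054 c 505.1 -325.6 r 10.7 mean [ 0.5046 -0.3254]
blue [374. 292.] 67 top 0.054 c 432.0 -197.2 r 10.3 mean [ 0.431  -0.1977]
shift [-195.7   16.7   33.6] now yaw -20.0 q6 -5 pos [ 0.557  -0.1363  0.1535] rz 0.00 tilt [ 0.003 -0.001]
```

Run:
```python
from h import *
import pickle
a,d,p=pickle.load(open('/tmp/sc','rb')); c=cloud(d,p)
v=np.array([.5075,-.3237]); q=c[(c[...,2]>.015)&(d>0)&(c[...,2]<.5)]; r=q[:,:2]-v; R=np.hypot(*r.T); k=(R>.02)&(R<.2)
an=np.degrees(np.arctan2(r[k,1],r[k,0]))
for lo in range(-180,180,20):
    s=(an>=lo)&(an<lo+20)
    if s.sum()>3:
        for z0,z1 in((.015,.08),(.08,.25),(.25,.5)):
            t=s&(q[k][:,2]>=z0)&(q[k][:,2]<z1)
            if t.sum()>3: print(lo,(z0,z1),t.sum(),'minR',R[k][t].min().round(3))
```

```text
-100 (0.015, 0.08) 16 minR 0.122
-80 (0.015, 0.08) 3175 minR 0.062
-80 (0.08, 0.25) 756 minR 0.099
-80 (0.25, 0.5) 152 minR 0.148
-60 (0.015, 0.08) 1860 minR 0.057
-60 (0.08, 0.25) 1746 minR 0.086
-60 (0.25, 0.5) 4664 minR 0.136
-40 (0.015, 0.08) 921 minR 0.064
-40 (0.08, 0.25) 872 minR 0.084
-40 (0.25, 0.5) 1173 minR 0.139
-20 (0.015, 0.08) 250 minR 0.112
-20 (0.08, 0.25) 486 minR 0.138
-20 (0.25, 0.5) 98 minR 0.139
40 (0.08, 0.25) 558 minR 0.156
60 (0.015, 0.08) 525 minR 0.122
60 (0.08, 0.25) 950 minR 0.153
60 (0.25, 0.5) 2216 minR 0.129
80 (0.015, 0.08) 314 minR 0.124
80 (0.08, 0.25) 1002 minR 0.162
80 (0.25, 0.5) 4707 minR 0.132
100 (0.015, 0.08) 36 minR 0.137
100 (0.08, 0.25) 261 minR 0.179
100 (0.25, 0.5) 1290 minR 0.163
120 (0.015, 0.08) 261 minR 0.137
```

>>> apply_moves(
  rows=[
    {"x": -5, "y": 0, "z": 0, "rx": 0, "ry": 0, "rz": -1.3, "claw": 90},
    {"x": -20, "y": 2, "z": 0, "rx": 0, "ry": 0, "rz": -3.0, "claw": 90},
    {"x": -45, "y": 4, "z": 0, "rx": 0, "ry": 0, "rz": -4.7, "claw": 90},
    {"x": -75, "y": 7, "z": 0, "rx": 0, "ry": 0, "rz": -6.4, "claw": 90},
    {"x": -110, "y": 10, "z": 0, "rx": 0, "ry": 0, "rz": -8.1, "claw": 90},
    {"x": -145, "y": 13, "z": 0, "rx": 0, "ry": 0, "rz": -9.7, "claw": 90},
    {"x": -175, "y": 16, "z": 10, "rx": 0, "ry": 0, "rz": -10.6, "claw": 90},
    {"x": -190, "y": 18, "z": 25, "rx": 0, "ry": 0, "rz": -10.8, "claw": 90},
    {"x": -193, "y": 18, "z": 33, "rx": 0, "ry": 0, "rz": -10.8, "claw": 90},
    {"x": -193, "y": 18, "z": 33, "rx": 0, "ry": 0, "rz": -10.8, "claw": 90},
  ],
)

```text
time_s: 23.35
position: [0.5066, -0.3226, 0.1174]
tcp_rot: [[-0.705, 0.71, -0.002], [0.71, 0.705, 0.002], [0.003, 0.0, -1.0]]
force: [0.4, 0.8, 0.1]
opening: 0.648
grasp_force: 0.0
```

>>> apply_moves(
  rows=[
    {"x": 0, "y": 0, "z": 0, "rx": 0, "ry": 0, "rz": 0, "claw": 90},
  ],
)

```text
time_s: 23.48
position: [0.5075, -0.3227, 0.1187]
tcp_rot: [[-0.706, 0.709, -0.0], [0.709, 0.706, 0.0], [0.0, 0.0, -1.0]]
force: [-0.2, 0.5, -0.3]
opening: 0.649
grasp_force: 0.0
```

```bash
python3 look.py w5; python3 caps.py w5; python3 -c "
from h import *
go(.5075,-.3237,.050,45)"
```

```text
[ 0.50769701 -0.32286417  0.11893176] 23.525
red [623.  94.] 872 top 0.058 c 553.9 -139.5 r 10.8 mean [ 0.5515 -0.1425]
red [549. 130.] 1492 top 0.058 c 539.3 -179.8 r 11.4 mean [ 0.5388 -0.1806]
red [317. 266.] 981 top 0.054 c 506.1 -323.4 r 10.9 mean [ 0.506 -0.323]
blue [391.  10.] 688 top 0.054 c 434.6 -198.0 r 10.5 mean [ 0.4371 -0.2007]
shift [-0.4 -0.7 68.9] now yaw 44.9 q6 -88 pos [ 0.5077 -0.3229  0.1189] rz -0.02 tilt [ 0. -0.]
```

View pics/w5.png

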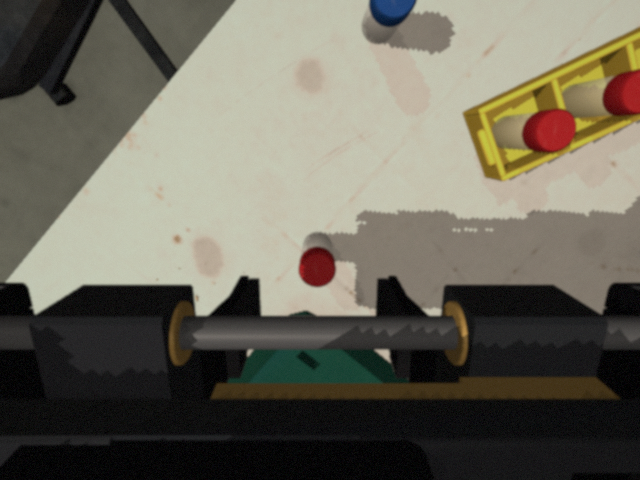

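The bench red vial (317,266) sits centred between the fingers, clear of the green press; two reds stand in the caddy at (549,130) and (623,94).

>>> apply_moves(
  rows=[
    {"x": 1, "y": -1, "z": 15, "rx": 0, "ry": 0, "rz": 0, "claw": 90},
    {"x": 1, "y": -1, "z": 35, "rx": 0, "ry": 0, "rz": 0, "claw": 90},
    {"x": 1, "y": -1, "z": 54, "rx": 0, "ry": 0, "rz": 0, "claw": 90},
    {"x": 1, "y": -1, "z": 65, "rx": 0, "ry": 0, "rz": 0, "claw": 100},
    {"x": 1, "y": -1, "z": 68, "rx": 0, "ry": 0, "rz": 0, "claw": 140},
    {"x": 1, "y": -1, "z": 68, "rx": 0, "ry": 0, "rz": 0, "claw": 180},
    {"x": 1, "y": -1, "z": 68, "rx": 0, "ry": 0, "rz": 0, "claw": 230},
    {"x": 1, "y": -1, "z": 68, "rx": 0, "ry": 0, "rz": 0, "claw": 255},
    {"x": 1, "y": -1, "z": 68, "rx": 0, "ry": 0, "rz": 0, "claw": 255},
    {"x": 1, "y": -1, "z": 68, "rx": 0, "ry": 0, "rz": 0, "claw": 255},
  ],
)

```text
time_s: 24.78
position: [0.5062, -0.3239, 0.0511]
tcp_rot: [[-0.705, 0.709, 0.001], [0.709, 0.705, -0.001], [-0.001, 0.0, -1.0]]
force: [0.2, 0.2, 3.0]
opening: 0.23
grasp_force: 30.0
```

```bash
python3 -c "
from h import *
print(read_state()['opening'],read_state()['grasp_force']);go(.5705,-.0945,.15,-19.5)"
```

```text
0.230113296316172 29.98925315681845
shift [117.3 207.3 -99. ] now yaw 44.8 q6 -88 pos [ 0.5062 -0.3239  0.0511] rz 10.72 tilt [ 0.001 -0.001]
```

>>> apply_moves(
  rows=[
    {"x": 0, "y": 0, "z": -10, "rx": 0, "ry": 0, "rz": 0, "claw": 255},
    {"x": 0, "y": 0, "z": -32, "rx": 0, "ry": 0, "rz": 0, "claw": 255},
    {"x": 5, "y": 8, "z": -62, "rx": 0, "ry": 0, "rz": 0.4, "claw": 255},
    {"x": 18, "y": 32, "z": -88, "rx": 0, "ry": 0, "rz": 1.5, "claw": 255},
    {"x": 38, "y": 67, "z": -98, "rx": 0, "ry": 0, "rz": 3.2, "claw": 255},
    {"x": 60, "y": 105, "z": -99, "rx": 0, "ry": 0, "rz": 4.9, "claw": 255},
    {"x": 82, "y": 145, "z": -99, "rx": 0, "ry": 0, "rz": 6.6, "claw": 255},
    {"x": 102, "y": 180, "z": -99, "rx": 0, "ry": 0, "rz": 8.3, "claw": 255},
    {"x": 113, "y": 200, "z": -99, "rx": 0, "ry": 0, "rz": 9.8, "claw": 255},
    {"x": 117, "y": 207, "z": -99, "rx": 0, "ry": 0, "rz": 10.7, "claw": 255},
  ],
)

```text
time_s: 26.02
position: [0.5702, -0.0928, 0.15]
tcp_rot: [[0.333, 0.943, -0.0], [0.943, -0.333, 0.0], [0.0, -0.0, -1.0]]
force: [-0.0, -0.8, -0.1]
opening: 0.233
grasp_force: 30.0
```

>>> apply_moves(
  rows=[
    {"x": 0, "y": 0, "z": 0, "rx": 0, "ry": 0, "rz": 0, "claw": 255},
    {"x": 0, "y": 0, "z": 0, "rx": 0, "ry": 0, "rz": 0, "claw": 255},
  ],
)

```text
time_s: 26.28
position: [0.5701, -0.0951, 0.1497]
tcp_rot: [[0.331, 0.944, -0.0], [0.944, -0.331, -0.0], [-0.0, 0.0, -1.0]]
force: [-0.0, 0.1, -0.5]
opening: 0.234
grasp_force: 30.0
```

```bash
python3 -c "
from h import *
print(read_state()['opening'],read_state()['grasp_force']);go(.5705,-.0945,.056,-19.5)"
```

```text
0.2341627640719906 29.98678815085441
shift [ 0.7  0.2 93.7] now yaw -19.3 q6 -1 pos [ 0.5701 -0.0951  0.1497] rz 0.03 tilt [-0. -0.]
```

>>> apply_moves(
  rows=[
    {"x": 0, "y": 0, "z": 20, "rx": 0, "ry": 0, "rz": 0, "claw": 255},
    {"x": 0, "y": 0, "z": 45, "rx": 0, "ry": 0, "rz": 0, "claw": 255},
    {"x": 0, "y": 0, "z": 68, "rx": 0, "ry": 0, "rz": 0, "claw": 255},
    {"x": 0, "y": 0, "z": 83, "rx": 0, "ry": 0, "rz": 0, "claw": 255},
    {"x": 0, "y": 0, "z": 91, "rx": 0, "ry": 0, "rz": 0, "claw": 255},
    {"x": 0, "y": 0, "z": 93.5, "rx": 0, "ry": 0, "rz": 0, "claw": 255},
    {"x": 0, "y": 0, "z": 93.5, "rx": 0, "ry": 0, "rz": 0, "claw": 255},
    {"x": 0, "y": 0, "z": 93.5, "rx": 0, "ry": 0, "rz": 0, "claw": 255},
  ],
)

```text
time_s: 27.28
position: [0.5707, -0.0948, 0.0567]
tcp_rot: [[0.332, 0.943, 0.001], [0.943, -0.332, -0.001], [-0.0, 0.001, -1.0]]
force: [0.1, -0.4, 0.2]
opening: 0.232
grasp_force: 30.0
```

>>> apply_moves(
  rows=[
    {"x": 0, "y": 0, "z": 0, "rx": 0, "ry": 0, "rz": 0, "claw": 170},
    {"x": 0, "y": 0, "z": 0, "rx": 0, "ry": 0, "rz": 0, "claw": 140},
    {"x": 0, "y": 0, "z": 0, "rx": 0, "ry": 0, "rz": 0, "claw": 120},
    {"x": 0, "y": 0, "z": 0, "rx": 0, "ry": 0, "rz": 0, "claw": 120},
    {"x": 0, "y": 0, "z": -15, "rx": 0, "ry": 0, "rz": 0, "claw": 110},
    {"x": 0, "y": 0, "z": -40, "rx": 0, "ry": 0, "rz": 0, "claw": 100},
    {"x": 0, "y": 0, "z": -75, "rx": 0, "ry": 0, "rz": 0, "claw": 90},
    {"x": 0, "y": 0, "z": -110, "rx": 0, "ry": 0, "rz": 0, "claw": 90},
    {"x": 0, "y": 0, "z": -115, "rx": 0, "ry": 0, "rz": 0, "claw": 90},
    {"x": 0, "y": 0, "z": -115, "rx": 0, "ry": 0, "rz": 0, "claw": 90},
  ],
)

```text
time_s: 28.52
position: [0.57, -0.0946, 0.1714]
tcp_rot: [[0.332, 0.943, 0.0], [0.943, -0.332, -0.0], [-0.0, 0.001, -1.0]]
force: [-0.4, -0.5, -0.2]
opening: 0.646
grasp_force: 0.0
```

```bash
python3 sc.py; python3 caps.py sc | awk '/top 0.0[3-9]/'; python3 -c "
import pickle,cv2
a,d,p=pickle.load(open('/tmp/sc','rb'));cv2.imwrite('pics/s9.png',cv2.resize(a[190:330,200:440],None,fx=3,fy=3,interpolation=2)[:,:,::-1])"
```

```text
red [378. 247.] 48 top 0.058 c 569.0 -96.6 r 12.5 mean [ 0.5666 -0.0977]
red [390. 256.] 48 top 0.058 c 553.2 -139.1 r 10.3 mean [ 0.553  -0.1396]
red [403. 265.] 52 top 0.059 c 538.0 -181.1 r 11.0 mean [ 0.5374 -0.1814]
blue [375. 292.] 66 top 0.054 c 431.5 -197.0 r 10.0 mean [ 0.4306 -0.1978]
```

View pics/s9.png

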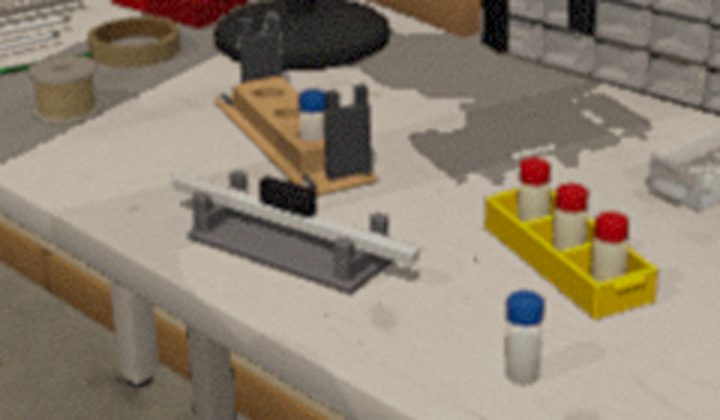

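The bar lies on its rest (175–415, 180–255). The three reds stand in separate caddy compartments (535,170), (572,198) and (612,228), and the blues and spool are in place. Handing in.

```bash
python3 -c "
from rig import hand_in
print(hand_in())"
```

```text
the job is handed in; nothing more can be done
None
```

I handed the job in at about 28.6 s, with no verdict returned: the bar lies level in the rest, moved there before any vial left the rack; all three red-capped vials stand upright, one per caddy compartment, and the blue-capped vials and spool look undisturbed in the last picture.

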